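# Release the slide carrier from the reader's clamp

## Task

Unload the slide reader: swing its clamp bar up and right over to its open stop, then slide the slide carrier straight out along the bed, from under the reading head, until it is up against the stop strip at the front end, and finally swing the bar back down to its closed position. The slides must stay level: keep the carrier flat on the bed all the way, do not lift it; do not knock the reading head and leave the other things on the table where they are.

Things in the scene. Friction and masses are not known exactly. Their poses are not given: they have to be found in the camera images.
- fixture: The slide reader's fixed white base. Origin: on the table, under the bed's centre line; -x points to its front end, roughly to the robot (yaw within 0.3 rad), y across, z up. Base x -195 to +135, y -52 to +52 mm; bed at z 22 mm. Guide rails along x, 71 mm apart inside, tops z 28 mm. Back stop strip inner face at x +73 mm. Hinge posts at x -44 to -6, y +48 to +64 mm, up to z 64 mm.
- front_stop (a point): Middle of the inner face of the low aluminium stop strip that closes the bed's front end: at x -185, y 0, z 27 mm in the frame of fixture (strip top z 32 mm). The carrier's front edge must come up against it.
- reader: White reading head fixed over the bed's back half; origin and axes as fixture. Column at x 95 to 125, y +21 to +51 mm; overhanging arm at x +12 to +125, y -25 to +25 (at its back to +52), z 185 to 225 mm; black lens below it at x 39 to 71 mm, down to z 167 mm. At the start it covers the carrier's tab from above: a gripper must come in beneath it tilted about 35 degrees, its body leaning to the front (-x).
- clamp_bar (a joint): Steel clamp bar's angle in rad: 0 = closed (across the carrier, its rubber feet on it), grows as the free end rises, 1.57 = upright, 2.9 = open stop (swung right over, lying outward on the base's +y side). Damped hinge with light friction, about 2 N to move at the rod; left alone it sinks to the closed end if below about 1.2, to the open stop if above about 1.95, and stays in between.
- clamp_hinge (a point): Point on the bar's hinge axis (along the fixture's x), level with the rod's middle: at x -70, y +56, z 56 mm in the frame of fixture. The bar itself (16 mm wide, 12 mm thick, 147 mm long) lies at x -33 to -17 mm.
- rod_grip (a point): Middle of the bar's handle rod: round steel, diameter 12 mm, parallel to the hinge axis, sticking out from the bar's free end to the front (fixture x -95 to -33 mm), 141 mm from the axis. Closed: y -85, z 56 mm in the fixture frame; at 2.9 rad: y +193, z 90 mm. Pinch it from above, fingers closing along the fixture's y; it turns between the pads as the bar swings.
- tab_grip (a point): Grip point of the slide carrier, on its upright tab: 20 mm long in x, 12 mm thick in y, rising 36 mm above the plate; the point is 25 mm above the plate's top, 11 mm below the tab's top. At the start 55 mm above the table, at x +30 to +40 mm in the fixture frame, behind the bar: the closed bar bars its way.
- carrier_mid (a point): Centre of the slide carrier's grey plate, 120 (x) x 68 (y) x 8 mm, two glass slides let into its top; about 140 g. Axes parallel to the fixture's. tab_grip is 30 mm in +x and 29 mm up from here. At the start at x 0 to +10, z 26 mm in the fixture frame; against the front stop at x -125 mm. 1.5 mm of play to each rail.
- tube_rack: Bystander: white rack of purple-capped tubes, 56 x 110 x 102 mm, right of the reader; origin under its centre.
- oil_bottle: Bystander: small amber bottle, diameter 34 mm, 70 mm high, left of the reading head; origin under its centre.
- slide_box: Bystander: white flat box, 90 x 40 x 30 mm, to the right of the reader's front end; origin under its centre.
- marker: Bystander: white pen, 110 x 12 x 12 mm, lying left of the reader's front end; origin under its centre.
- stain_jar: Bystander: amber jar, diameter 60 mm, 85 mm high, far to the left or right; origin under its centre.
- tip_box: Bystander: clear box with grey foot, 120 x 80 x 50 mm, far to the other side; origin under its centre.
There are look-alikes about, which are no part of the job. Leave any red look-alike of the part that bears tab_grip alone.

How it is judged (in metres and radians):
On the way, in this order (a step that is already met when the one before it is completed fails the run):
1. the clamp bar is swung over to its open side while the carrier is still in its place (value of joint clamp_bar above 2.6 rad and x of carrier_mid in the frame of fixture above -0.03 m), for 0.2 s.
2. the carrier is slid out to the front stop with the bar still open (x of carrier_mid in the frame of fixture between -0.132 and -0.115 m and y of carrier_mid in the frame of fixture between -0.006 and 0.006 m and z of carrier_mid in the frame of fixture below 0.03 m and value of joint clamp_bar above 2.2 rad), for 0.2 s.
At the end, for the whole second after the job is handed in: The carrier lies flat on the bed between the rails, within 10 mm of touching the front stop, and the clamp bar is down again within 0.1 rad of closed (x of carrier_mid in the frame of fixture between -0.132 and -0.115 m and y of carrier_mid in the frame of fixture between -0.006 and 0.006 m and z of carrier_mid in the frame of fixture below 0.03 m and value of joint clamp_bar below 0.1 rad and angle between carrier_mid's own z axis and vertical below 0.06 rad).
It fails at once if the carrier is lifted more than 8 mm off the bed or tipped by more than 0.15 rad (z of carrier_mid in the frame of fixture above 0.034 m or angle between carrier_mid's own z axis and vertical above 0.15 rad).
It fails at once if the reading head is knocked (more than 10 N) (contact force between any of the arm, the fingers and reader above 10 N).
It fails at once if another thing on the table is moved by more than 30 mm (distance of any of tube_rack, oil_bottle, slide_box, marker, stain_jar, tip_box from where it was at the start of the episode above 0.03 m).
It also fails if it takes over 72 s, if anything falls off the work surface, if the arm or the gripper's body presses on something with over 40 N, if the wrist force passes 120 N, or if a joint passes its speed limit or range.

## Robot

A 7-joint arm with a two-finger parallel gripper is mounted at the origin on the work surface. World frame = base frame: x ahead of the robot, y to its left, z up, the work surface at z = 0. Lengths are in m, angles in degrees, forces in N, time in s.
With the tool pointing down it reaches from about 0.425 to 0.875 m from the base axis. Payload 4.7 kg.
Tool frame: the origin (TCP) lies at the very end of the fingers, on their centre line; the grasp point (between the pads) lies 19 mm behind it; z points along the fingers, y is the line along which they close (so a half turn about z gives the same grasp; the last joint's range is limited). The gripper opens to 87 mm and grips with 3 to 60 N. Pads are 19 mm wide; open, the fingers measure 117 mm over their backs; the gripper's body (75 mm by 190 mm) begins 51 mm behind the grasp point.
Start: joints at [-63.822, 18.392, -4.016, 83.108, 1.295, 78.541, -3.26], TCP at [0.279, 0.587, 0.223] pointing down, gripper open.
Joint ranges: [-163.93, 163.93], [-17.29, 119.83], [-79.2, 71.16], [3.27, 140.29], [-89.18, 269.18], [5.43, 117.66], [-154.24, 154.24]. Speed limits (degrees/s): [147.25, 147.25, 180, 180, 180, 180, 180].

## Interface

Orientations are given as [roll, pitch, yaw] about the fixed x, y, z axes, in that order (R = Rz(yaw) Ry(pitch) Rx(roll)).
In Python, from cell import telemetry, cams, env gives the robot as it stands.
- The arm moves only by the tool arm_command, never from a script. Its argument "series" is text: rows parted by semicolons, each of 5 numbers parted by spaces: the shift along the tool's x, y, z in mm, then the turn about the tool's z in rad, then the closure in counts, from 0 (fully open) to 255 (shut). A call has 1 to 20 rows; each row shifts and turns the commanded pose from where the row before left it, along the tool's axes as they then stand; what a row does not reach is not made up. A row lasts 1/12 s, in which the tool goes at most 41.7 mm and 7.16 degrees, less where a joint would pass 70% of its speed; a pose out of reach is approached as far as the arm can. A call is refused whole if a number of a shift passes 41.7 or a number of a turn 0.125, either way. A call with a gripper value outside its range is refused whole. The fingers move at their own pace and stop on an object; "squeeze" is the grip in N (left out, the last holds). Time passes only in rows, so rows that do not move let the fingers close. It gives the time, the measured TCP pose, the force, the opening and the grip force at its end, in the units of the state.
- telemetry.get_obs(): the state, without advancing time (a new reading comes with each control period).
- cams.read_camera(name): name is "scene" or "top" or "wrist"; returns the picture (480x640x3 uint8, blue, green, red); there is no depth.
- cams.calibration(name): a dict with "K" (3x3 intrinsics, pixels), "dist" ([k1, k2, p1, p2, k3] as OpenCV has them; the pictures are not rectified), "origin" and "rotation" of the camera in the world; the wrist camera has in their place "hand_eye" (4x4, takes a point from camera to tool coordinates, whose origin is the TCP and whose axes are the flange's). Camera axes: x right, y down, z forward; pixel columns grow to the right and rows downward; lengths in m; the calibration is good to about 2 mm. A picture is of the moment at which its call begins: read the wrist's pose just before it. calibration takes no time and is no camera call.
- env.sign_off(): hands the job in; it is judged then, once.
The state is a dict: "time_s": time; "qpos": joint angles; "joint_velocities": joint speeds; "effort": joint torques, N m; "tool_pos": TCP position; "tool_rot": TCP orientation; "force": force on the tool from outside, world axes, zero at the start; "wrist_torque": the same for the moment, N m; "grip_width": finger opening in m; "grasp_force": force on a finger pad.
Only numpy, scipy, OpenCV 4.12 (cv2) and the standard library are available. Lean on these libraries where they do the work, as an engineer would, in place of code of your own. Each camera call takes 0.05 s, during which the arm holds its last target. There are 200 camera calls.

## Working session

There is one attempt and no reset: what is moved stays moved. The work goes in short steps, Python scripts to look and compute and a tool call to move; the robot and the scene stay as the last step left them, time stands still between calls to the robot, and variables do not carry over. Pictures are saved under pics/ and viewed, at most 10 in all, crops included, and the job is handed in when it is done.

Besides the shell and the picture viewer there is one more tool, called after "Emit:" as name(argument=value, ...) on one line, values as JSON. arm_command: Moves the arm, as the interface text tells. Its arguments: {"type":"object","properties":{"series":{"type":"string"},"squeeze":{"type":"number"}},"required":["series"]}

```bash
ls; mkdir -p pics; python3 - <<'E'
from cell import telemetry, cams, env
import cv2
o=telemetry.get_obs(); print(o)
for n in("scene","top"):
    im=cams.read_camera(n); cv2.imwrite(f"pics/{n}0.png",im); c=cams.calibration(n); print(n,c)
print(cams.calibration("wrist"))
E
```

```text
pics
{'time_s': 0.0, 'qpos': array([-63.8214768 ,  18.43973679,  -4.01582805,  83.17570634,
         1.29427646,  78.5425343 ,  -3.26039637]), 'joint_velocities': array([ 0.00793531, -0.02589253, -0.00995431,  0.01256505,  0.07895218,
       -0.03258566,  0.07023728]), 'effort': array([ 2.09158702e-04, -4.91277015e+01, -4.04099207e-01, -3.12529492e+01,
       -6.40160521e-02,  4.36687970e-02,  1.75175569e-04]), 'tool_pos': array([0.27830142, 0.5867739 , 0.22144685]), 'tool_rot': array([-1.79887231e+02,  5.09446055e-03,  1.54630990e+02]), 'force': array([-0.02499112,  0.96019138,  0.01398243]), 'wrist_torque': array([ 0.00767802, -0.02901558,  0.04122745]), 'grasp_force': 0.0, 'grip_width': 0.08681630338432574}
scene {'K': array([[451.10905661,   0.        , 314.59907578],
       [  0.        , 451.10905661, 235.71004303],
       [  0.        ,   0.        ,   1.        ]]), 'dist': array([-0.00381947,  0.        ,  0.        ,  0.        ,  0.        ]), 'origin': array([1.01382047, 0.60005854, 0.81901608]), 'rotation': array([-133.30581538,   -0.20686409,  142.29547618])}
top {'K': 
[... 252 characters left out ...]
27740364, -0.03112505,  1.25694409]), 'rotation': array([-168.6019025 ,   -0.59057405,  -88.8974176 ])}
{'K': array([[370.26769602,   0.        , 314.70474064],
       [  0.        , 370.26769602, 238.10140833],
       [  0.        ,   0.        ,   1.        ]]), 'dist': array([-0.04327603,  0.        ,  0.        ,  0.        ,  0.        ]), 'hand_eye': array([[-1.03197737e-04, -9.66982877e-01, -2.54841332e-01,
         6.93792899e-02],
       [ 9.99999664e-01,  1.07600067e-04, -8.13231994e-04,
         1.06703802e-04],
       [ 8.13802357e-04, -2.54841330e-01,  9.66982541e-01,
        -1.61440607e-01],
       [ 0.00000000e+00,  0.00000000e+00,  0.00000000e+00,
         1.00000000e+00]])}
```

View pics/top0.png

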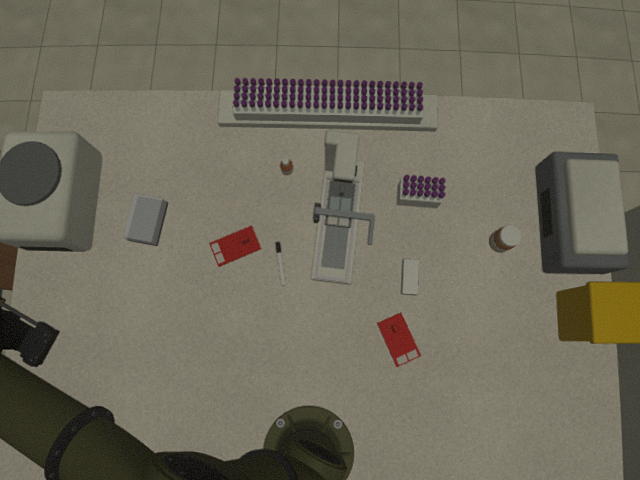

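View pics/scene0.png

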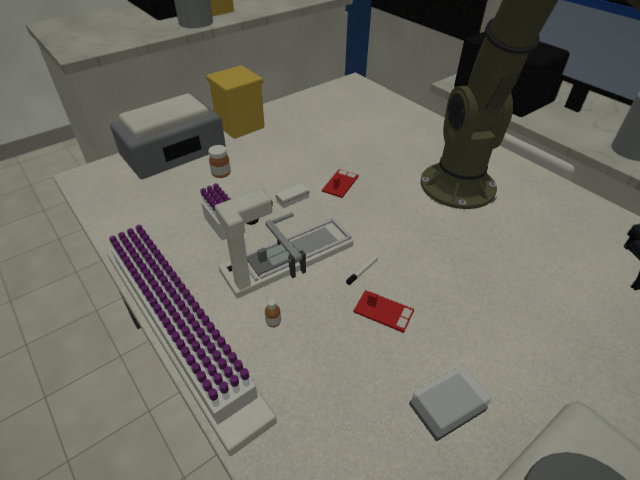

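```bash
cat > h.py <<'E'
import numpy as np, cv2
from scipy.spatial.transform import Rotation as R
from cell import telemetry, cams, env
def rot(r): return R.from_euler('xyz',r,degrees=True).as_matrix()
def tool():
    o=telemetry.get_obs(); T=np.eye(4); T[:3,:3]=rot(o['tool_rot']); T[:3,3]=o['tool_pos']; return T
def cam(n,T=None):
    c=cams.calibration(n); M=np.eye(4)
    if n=='wrist': M=T@c['hand_eye']
    else: M[:3,:3]=rot(c['rotation']); M[:3,3]=c['origin']
    return c['K'],c['dist'],M
def ray(n,px,T=None):
    K,d,M=cam(n,T); p=cv2.undistortPoints(np.array([[px]],float),K,d)[0,0]
    v=M[:3,:3]@np.array([p[0],p[1],1]); return M[:3,3],v/np.linalg.norm(v)
def onz(n,px,z,T=None):
    o,v=ray(n,px,T); return o+v*(z-o[2])/v[2]
def proj(n,P,T=None):
    K,d,M=cam(n,T); P=(np.atleast_2d(P)-M[:3,3])@M[:3,:3]
    return cv2.projectPoints(P,np.zeros(3),np.zeros(3),K,d)[0][:,0]
def FW(F,p):
    # F=(x,y,yaw rad)
    c,s=np.cos(F[2]),np.sin(F[2]); p=np.atleast_2d(np.array(p,float))
    return np.c_[F[0]+c*p[:,0]-s*p[:,1],F[1]+s*p[:,0]+c*p[:,1],p[:,2]]
E
python3 - <<'E'
from h import *
a=cv2.imread('pics/top0.png')[185:295,300:385]; b=cv2.imread('pics/scene0.png')[180:300,210:360]
a=cv2.resize(a,None,fx=4,fy=4,interpolation=2); b=cv2.resize(b,None,fx=3,fy=3,interpolation=2)
o=np.zeros((440,790,3),np.uint8); o[:a.shape[0],:a.shape[1]]=a; o[:b.shape[0],340:340+b.shape[1]]=b
cv2.imwrite('pics/c1.png',o)
E
```

```text
(no output)
```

View pics/c1.png

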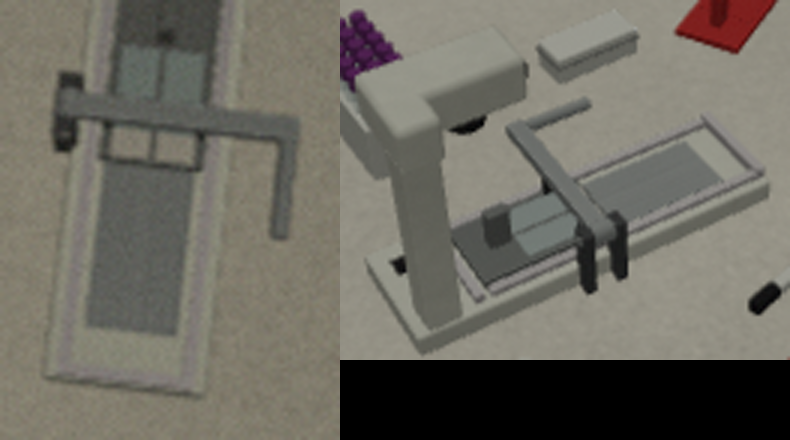

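```bash
python3 - <<'E'
from h import *
from scipy.optimize import least_squares
t=lambda x,y:(x/4+300,y/4+185); s=lambda x,y:((x-340)/3+210,y/3+180)
obs=[('top',t(45,376),(-195,52,20)),('top',t(201,392),(-195,-52,20)),('top',t(280,235),(-95,-85,56)),
('top',t(87,326),None),('scene',s(768,184),(-195,52,20)),('scene',s(415,338),(135,52,20)),('scene',s(589,102),(-95,-85,56)),('scene',s(366,261),(135,-52,20))]
obs=[o for o in obs if o[2]]
f=lambda F:np.concatenate([(proj(n,FW(F,np.array(P)/1000))[0]-p) for n,p,P in obs])
r=least_squares(f,[.7,-.06,0.0],loss='soft_l1'); print(r.x,np.degrees(r.x[2])); print(f(r.x).reshape(-1,2).round(1))
F=r.x
for n,P in [('front_stop',(-.185,0,.027)),('rod',(-.080,-.085,.056)),('rodopen',(-.08,.193,.09)),('tab',(.035,0,.055)),('tab end',(-.095,0,.055)),('hinge',(-.07,.056,.056))]: print(n,FW(F,P).round(4), proj('top',FW(F,P)).round(1),proj('scene',FW(F,P)).round(1))
# bystanders
for n,px,z in [('marker tip',(283,284),.006),('marker cap',(278,243),.006),('oil',(286,167),.06),('box',(410,277),.03),('rack',(423,190),.1),('red',(235,246),0.01)]: print(n,onz('top',px,z).round(3))
print(np.degrees(0),onz('top',t(165,36),.066))
E
```

```text
[ 0.6126894  -0.066231   -0.09548218] -5.470726118995131
[[-1.2 -0.6]
 [ 0.6  0.1]
 [-1.  -0.3]
 [ 0.9 -1.4]
 [ 0.7  0.5]
 [-0.6 -0.9]
 [-1.4 -2.2]]
front_stop [[ 0.4285 -0.0486  0.027 ]] [[331.  276.6]] [[338.9 227.7]]
rod [[ 0.525  -0.1432  0.056 ]] [[369.6 237.6]] [[287.4 215.1]]
rodopen [[0.5515 0.1335 0.09  ]] [[257.9 221.9]] [[350.6 274.4]]
tab [[ 0.6475 -0.0696  0.055 ]] [[340.9 190.1]] [[263.1 252. ]]
tab end [[ 0.5181 -0.0572  0.055 ]] [[335.2 239.6]] [[309.6 232.2]]
hinge [[ 0.5483 -0.0038  0.056 ]] [[314.2 227.3]] [[313.  249.2]]
marker tip [0.409 0.073 0.006]
marker cap [0.516 0.09  0.006]
oil [0.705 0.073 0.06 ]
box [ 0.431 -0.248  0.03 ]
rack [ 0.639 -0.271  0.1  ]
red [0.505 0.201 0.01 ]
0.0 [ 0.63399236 -0.07031056  0.066     ]
```

Emit:
arm_command(series="0 0 -5 -0.116 0; 0 0 -5 -0.116 0; 0 0 -5 -0.115 0; -16 -37 -2 0 0; -16 -37 -2 0 0; -16 -37 -2 0 0; -16 -37 -2 0 0; -16 -37 -2 0 0; -16 -37 -2 0 0; -16 -37 -2 0 0; -16 -37 -2 0 0", squeeze=20)

```text
time_s: 1.02
tool_pos: [0.3777, 0.2782, 0.2533]
tool_rot: [-180.0, -0.0, 174.5]
force: [0.6, 0.5, 0.0]
grip_width: 0.0867
grasp_force: 0.0
```

Emit:
arm_command(series="-16 -37 0 0 0; -16 -37 0 0 0; -16 -37 0 0 0; -16 -37 0 0 0; -16 -37 0 0 0; -16 -37 0 0 0; -16 -37 0 0 0; -16 -37 0 0 0; -16 -37 0 0 0; -16 -37 0 0 0; 0 0 0 0 0;0 0 0 0 0")

```text
time_s: 2.02
tool_pos: [0.5012, -0.1059, 0.2532]
tool_rot: [-180.0, -0.0, 174.2]
force: [0.3, 1.1, 0.4]
grip_width: 0.0871
grasp_force: 0.0
```

```bash
python3 - <<'E'
from h import *
import pickle
T=tool(); im=cams.read_camera('wrist'); cv2.imwrite('pics/w1.png',im); pickle.dump(T,open('T1.pkl','wb')); print(T.round(4))
E
```

```text
[[-9.949e-01  1.013e-01 -9.000e-04  5.012e-01]
 [ 1.013e-01  9.949e-01 -7.000e-04 -1.059e-01]
 [ 8.000e-04 -8.000e-04 -1.000e+00  2.532e-01]
 [ 0.000e+00  0.000e+00  0.000e+00  1.000e+00]]
```

View pics/w1.png

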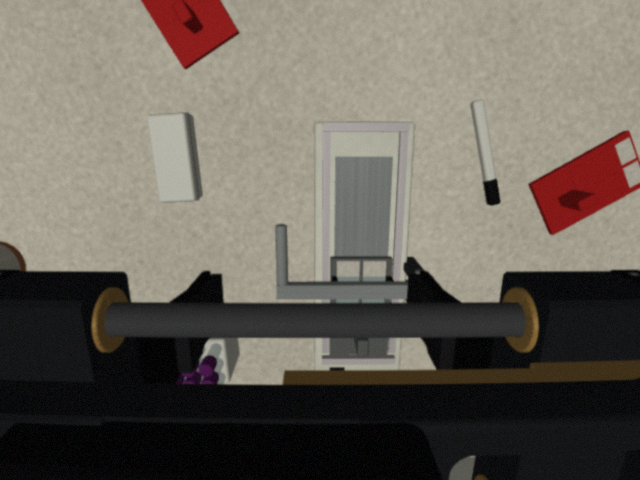

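```bash
python3 - <<'E'
from h import *
import pickle
from scipy.optimize import least_squares
T=pickle.load(open('T1.pkl','rb'))
im=cv2.imread('pics/w1.png'); g=cv2.cvtColor(im,6).astype(int)
for r in (240,260): print(r,g[r,266:296])
print('col',g[218:234,281]); print('fr',g[116:140,365]); print('row200',g[200,308:345],g[200,388:416])
F=np.array([.6127,-.0662,-.0955])
for P in [(-195,52,20),(-195,-52,20),(-185,0,32),(-95,-85,56),(-70,-85,62),(-40,-85,62),(-150,35.5,28),(-150,-35.5,28),(-150,52,20),(-150,-52,20)]: print(P,proj('wrist',FW(F,np.array(P)/1e3),T).round(1))
E
```

```text
240 [160 164 163 161 156 157 158 159 151 122 103 104 112 116 113 111 109 102
  92  85  85 123 158 165 161 160 158 160 159 161]
260 [162 163 163 161 159 158 157 157 160 146 123 107 110 114 108 109 110 102
  99  85  78  95 132 154 162 166 168 174 170 163]
col [166 165 163 165 157 135  88  70  91 107 114 113 112 112 110 112]
fr [165 167 168 167 158 140 144 155 159 162 158 161 162 162 157 149 164 168
 171 169 171 170 172 169]
row200 [162 164 164 160 161 155 144 153 169 177 176 177 178 172 158 157 158 160
 157 158 156 160 176 177 178 172 160 132 113 111 110 110 113 118 115 111
 110] [112 111 128 165 175 177 175 161 120 137 149 157 155 150 152 151 159 173
 176 175 166 152 146 161 163 166 167 166]
(-195, 52, 20) [[414.2 122.3]]
(-195, -52, 20) [[312.8 122.6]]
(-185, 0, 32) [[364.9 132.2]]
(-95, -85, 56) [[280.1 226. ]]
(-70, -85, 62) [[280.3 251.8]]
(-40, -85, 62) [[281.2 280.1]]
(-150, 35.5, 28) [[397.9 167.3]]
(-150, -35.5, 28) [[329.1 167.6]]
(-150, 52, 20) [[411.9 166.8]]
(-150, -52, 20) [[313.1 167.1]]
```

Emit:
arm_command(series="-14 -17 -5 -0.006 123; -13.5 -17.7 20 0 123; 0 0 36 0 123; 0 0 36 0 123; 0 0 36 0 123; 0 0 36 0 123; 0 0 30 0 123; 0 0 20 0 123; 0 0 6 0 123; 0 0 0 0 123; 0 0 0 0 123")

```text
time_s: 2.98
tool_pos: [0.5264, -0.1393, 0.0393]
tool_rot: [180.0, 0.1, 174.9]
force: [-0.5, -0.0, 0.5]
grip_width: 0.0451
grasp_force: 0.0
```

```bash
python3 - <<'E'
from h import *
T=tool(); im=cams.read_camera('wrist'); cv2.imwrite('pics/w2.png',im)
F=np.array([.6127,-.0662,-.0955]); print(T.round(4)); 
print(proj('wrist',FW(F,[(-.095,-.085,.056),(-.07,-.085,.062)]),T), proj('wrist',T[:3,3]-.019*T[:3,2],T))
s=telemetry.get_obs(); print(s['force'],s['grip_width'])
E
```

```text
[[-9.961e-01  8.810e-02  9.000e-04  5.264e-01]
 [ 8.810e-02  9.961e-01  4.000e-04 -1.393e-01]
 [-9.000e-04  5.000e-04 -1.000e+00  3.930e-02]
 [ 0.000e+00  0.000e+00  0.000e+00  1.000e+00]]
[[305.40368594 273.43847448]
 [305.02868999 334.77161713]] [[314.79340565 311.36923861]]
[ 0.90485474 -0.33783865  0.96093057] 0.04516334078568227
```

View pics/w2.png

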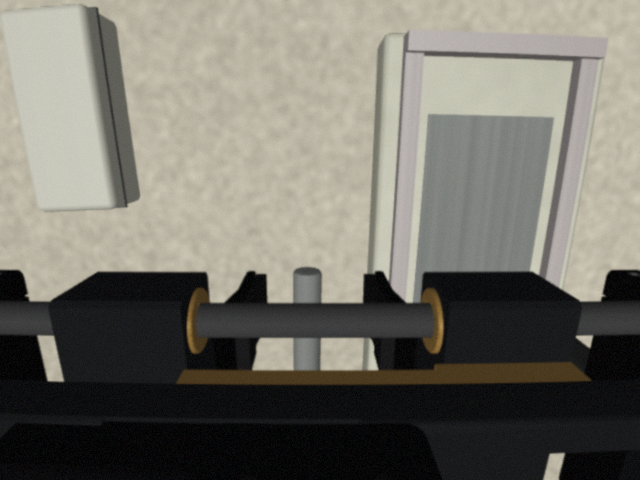

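Emit:
arm_command(series="0 -3.3 0 0.006 123; 0 0 0 0 215; 0 0 0 0 225; 0 0 0 0 235; 0 0 0 0 255; 0 0 0 0 255; 0 0 0 0 255", squeeze=15)

```text
time_s: 3.62
tool_pos: [0.5254, -0.1434, 0.0386]
tool_rot: [180.0, 0.0, 174.5]
force: [2.7, 6.6, 1.0]
grip_width: 0.0128
grasp_force: 4.6
```

```bash
python3 - <<'E'
import numpy as np
t=np.linspace(0,2.85,39); y=-141*np.cos(t); z=141*np.sin(t)
y=np.round(y-y[0],1); z=np.round(z,1)
r=[f"0 {a:.1f} {-b:.1f} 0 255" for a,b in zip(np.diff(y),np.diff(z))]
print("; ".join(r[:19])); print("; ".join(r[19:])); print(y[19],z[19],y[-1],z[-1])
E
```

```text
0 0.4 -10.6 0 255; 0 1.2 -10.5 0 255; 0 2.0 -10.4 0 255; 0 2.7 -10.2 0 255; 0 3.5 -9.9 0 255; 0 4.2 -9.7 0 255; 0 5.0 -9.4 0 255; 0 5.6 -8.9 0 255; 0 6.3 -8.5 0 255; 0 6.9 -8.0 0 255; 0 7.5 -7.5 0 255; 0 8.1 -6.8 0 255; 0 8.5 -6.3 0 255; 0 8.9 -5.6 0 255; 0 9.4 -4.9 0 255; 0 9.7 -4.2 0 255; 0 10.0 -3.5 0 255; 0 10.2 -2.7 0 255; 0 10.4 -1.9 0 255
0 10.5 -1.1 0 255; 0 10.6 -0.4 0 255; 0 10.6 0.4 0 255; 0 10.5 1.3 0 255; 0 10.3 2.0 0 255; 0 10.2 2.8 0 255; 0 10.0 3.5 0 255; 0 9.7 4.3 0 255; 0 9.3 5.0 0 255; 0 8.9 5.7 0 255; 0 8.5 6.3 0 255; 0 7.9 6.9 0 255; 0 7.5 7.6 0 255; 0 6.8 8.0 0 255; 0 6.2 8.6 0 255; 0 5.6 9.0 0 255; 0 4.9 9.3 0 255; 0 4.1 9.8 0 255; 0 3.4 10.0 0 255
120.5 139.5 276.0 40.5
```

Emit:
arm_command(series="0 0.4 -10.6 0 255; 0 1.2 -10.5 0 255; 0 2.0 -10.4 0 255; 0 2.7 -10.2 0 255; 0 3.5 -9.9 0 255; 0 4.2 -9.7 0 255; 0 5.0 -9.4 0 255; 0 5.6 -8.9 0 255; 0 6.3 -8.5 0 255; 0 6.9 -8.0 0 255")

```text
time_s: 4.45
tool_pos: [0.5288, -0.107, 0.1358]
tool_rot: [-179.9, 0.0, 174.4]
force: [-0.4, -2.6, -0.4]
grip_width: 0.0117
grasp_force: 15.0
```

Low forces, following the arc.

Emit:
arm_command(series="0 7.5 -7.5 0 255; 0 8.1 -6.8 0 255; 0 8.5 -6.3 0 255; 0 8.9 -5.6 0 255; 0 9.4 -4.9 0 255; 0 9.7 -4.2 0 255; 0 10.0 -3.5 0 255; 0 10.2 -2.7 0 255; 0 10.4 -1.9 0 255; 0 10.5 -1.1 0 255; 0 10.6 -0.4 0 255; 0 10.6 0.4 0 255; 0 10.5 1.3 0 255; 0 10.3 2.0 0 255")

```text
time_s: 5.62
tool_pos: [0.5425, 0.0301, 0.1757]
tool_rot: [180.0, 0.1, 174.5]
force: [1.6, -1.4, 0.7]
grip_width: 0.011
grasp_force: 15.0
```

Emit:
arm_command(series="0 10.2 2.8 0 255; 0 10.0 3.5 0 255; 0 9.7 4.3 0 255; 0 9.3 5.0 0 255; 0 8.9 5.7 0 255; 0 8.5 6.3 0 255; 0 7.9 6.9 0 255; 0 7.5 7.6 0 255; 0 6.8 8.0 0 255; 0 6.2 8.6 0 255; 0 5.6 9.0 0 255; 0 4.9 9.3 0 255; 0 4.1 9.8 0 255; 0 3.4 10.0 0 255; 0 0 0 0 255")

```text
time_s: 6.87
tool_pos: [0.5519, 0.1321, 0.0769]
tool_rot: [-180.0, 0.0, 174.6]
force: [5.7, 1.0, 0.4]
grip_width: 0.0115
grasp_force: 15.0
```

Emit:
arm_command(series="0 0 0 0 123; 0 0 0 0 123; 0 0 0 0 123; 0 0 0 0 123; 0 0 -25 0 123; 0 0 -35 0 123; 0 0 -40 0 200; -2 -35 -23 0 255; -2 -38 0 0 255; -2 -38 0 0 255; -2 -38 0 0 255; -2 -38 0 0 255; 0 -4 0 0 255; 0 0 0 0 255; 0 0 0 0 255")

```text
time_s: 8.12
tool_pos: [0.5432, -0.0592, 0.2018]
tool_rot: [179.9, -0.0, 174.5]
force: [0.6, 0.7, 0.1]
grip_width: 0.0014
grasp_force: 0.0
```

```bash
python3 - <<'E'
from h import *
T=tool(); im=cams.read_camera('wrist'); print(T.round(4)); im2=cams.read_camera('top')
F=np.array([.6127,-.0662,-.0955]); Q=lambda P:proj('wrist',FW(F,P),T).round(1).tolist()
print('plate front',Q([(-.055,0,.03),(-.045,0,.03),(-.055,.034,.03),(-.055,-.034,.03)]),'tcp',proj('wrist',T[:3,3],T))
b=cv2.resize(im2[180:260,220:360],None,fx=2,fy=2)
o=np.vstack([im[:400],np.zeros((200,640,3),np.uint8)]); o[420:580,:280]=b; cv2.imwrite('pics/w3.png',o)
cv2.imwrite('pics/w3raw.png',im)
E
```

```text
[[-9.953e-01  9.640e-02 -5.000e-04  5.432e-01]
 [ 9.640e-02  9.953e-01  1.300e-03 -5.920e-02]
 [ 6.000e-04  1.200e-03 -1.000e+00  2.018e-01]
 [ 0.000e+00  0.000e+00  0.000e+00  1.000e+00]]
plate front [[314.3, 234.6], [314.4, 244.9], [351.0, 234.5], [277.7, 234.6]] tcp [[314.81518988 293.36966789]]
```

View pics/w3.png

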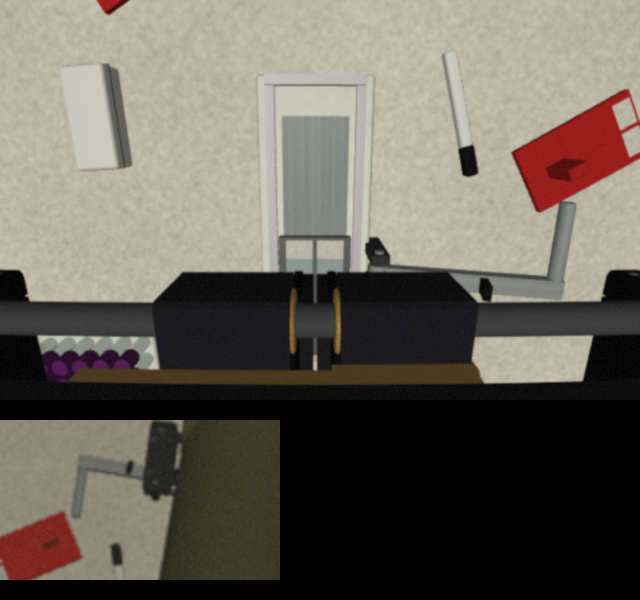

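Emit:
arm_command(series="0 0 30 0 255; 0 0 35 0 255; 0 0 30 0 255; -10 0 20 0 255; -10 0 15 0 255; -10 0 15 0 255; 0 0 15 0 255; 0 0 5 0 255; 0 0 2 0 255; 0 0 0 0 255; 0 0 0 0 255")

```text
time_s: 9.13
tool_pos: [0.5738, -0.062, 0.0357]
tool_rot: [180.0, 0.1, 174.6]
force: [-0.3, 0.0, 0.2]
grip_width: 0.0004
grasp_force: 0.0
```

Emit:
arm_command(series="0 0 2 0 255; 0 0 1.5 0 255; 0 0 1.5 0 255; 0 0 1 0 255; 0 0 0 0 255")

```text
time_s: 9.55
tool_pos: [0.5738, -0.0624, 0.0305]
tool_rot: [179.9, 0.0, 174.5]
force: [-3.2, 1.3, 8.9]
grip_width: 0.0004
grasp_force: 4.6
```

Emit:
arm_command(series="0 0 0.4 0 255; 0 0 0 0 255; 2 0 0 0 255; 3 0 0 0 255; 4 0 0 0 255; 4 0 0 0 255; 4 0 0 0 255; 4 0 0 0 255; 4 0 0 0 255")

```text
time_s: 10.3
tool_pos: [0.5508, -0.0604, 0.0301]
tool_rot: [180.0, 0.3, 174.5]
force: [1.9, -0.5, 2.5]
grip_width: 0.0003
grasp_force: 1.3
```

```bash
python3 - <<'E'
from h import *
T=tool(); im=cams.read_camera('wrist'); 
F=np.array([.6127,-.0662,-.0955])
for x in (-.08,-.0525): print(proj('wrist',FW(F,[(x,0.015,.03)]),T).round(1))
print(telemetry.get_obs()['force'])
cv2.imwrite('pics/w4.png',im)
c=cv2.cvtColor(im,6)[:,325:345].mean(1).astype(int); print([(i,int(c[i])) for i in range(120,290,3)])
E
```

```text
[[347.8 257.1]]
[[346.4 311.9]]
[-0.79239978  0.35195083  0.02375253]
[(120, 136), (123, 136), (126, 136), (129, 135), (132, 135), (135, 135), (138, 134), (141, 134), (144, 134), (147, 134), (150, 133), (153, 133), (156, 132), (159, 132), (162, 132), (165, 133), (168, 132), (171, 132), (174, 132), (177, 131), (180, 131), (183, 132), (186, 131), (189, 130), (192, 131), (195, 130), (198, 130), (201, 130), (204, 130), (207, 129), (210, 129), (213, 128), (216, 129), (219, 129), (222, 129), (225, 129), (228, 128), (231, 128), (234, 128), (237, 128), (240, 128), (243, 128), (246, 127), (249, 128), (252, 127), (255, 126), (258, 127), (261, 126), (264, 127), (267, 127), (270, 114), (273, 22), (276, 10), (279, 10), (282, 9), (285, 11), (288, 16)]
```

```bash
python3 - <<'E'
from h import *
im=cams.read_camera('scene'); F=np.array([.6127,-.0662,-.0955])
for x in (.0375,.0145,-.095): print(x,proj('scene',FW(F,[(x,0,.066),(x,0,.03)]))[:].round(1).tolist())
a=cv2.imread('pics/scene0.png')[200:290,220:370]; b=im[200:290,220:370]
cv2.imwrite('pics/s2.png',np.vstack([cv2.resize(i,None,fx=3.3,fy=3.3,interpolation=2) for i in (a,b)]))
E
```

```text
0.0375 [[261.8, 249.1], [262.9, 259.6]]
0.0145 [[270.4, 245.5], [271.3, 256.0]]
-0.095 [[309.6, 229.0], [309.6, 239.5]]
```

View pics/s2.png

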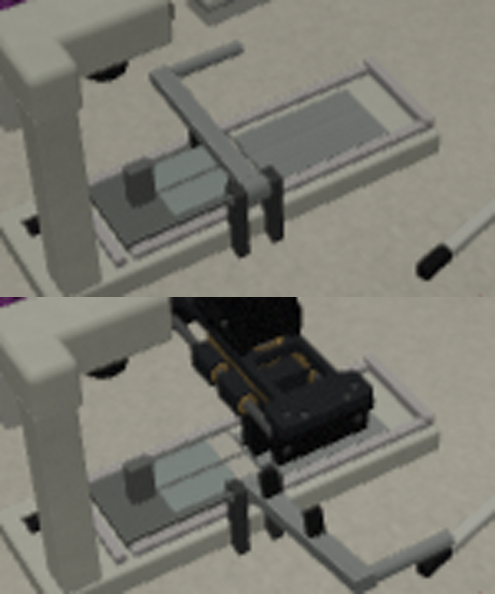

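```bash
python3 - <<'E'
from h import *
g=cv2.cvtColor(cv2.imread('pics/w3raw.png'),6).astype(int)
print('front edge',[(r,int(g[r,290:308].mean()),int(g[r,322:342].mean())) for r in range(228,246)])
print('row225', list(enumerate(g[225,262:376],262))[::1][:30]); print(list(enumerate(g[225,345:376],345)))
E
```

```text
front edge [(228, 132, 131), (229, 132, 131), (230, 132, 131), (231, 131, 131), (232, 132, 131), (233, 129, 128), (234, 119, 118), (235, 90, 89), (236, 65, 63), (237, 73, 71), (238, 90, 87), (239, 111, 103), (240, 144, 138), (241, 172, 169), (242, 179, 180), (243, 181, 180), (244, 180, 180), (245, 180, 180)]
row225 [(262, np.int64(196)), (263, np.int64(201)), (264, np.int64(202)), (265, np.int64(204)), (266, np.int64(202)), (267, np.int64(198)), (268, np.int64(190)), (269, np.int64(184)), (270, np.int64(185)), (271, np.int64(186)), (272, np.int64(183)), (273, np.int64(184)), (274, np.int64(180)), (275, np.int64(174)), (276, np.int64(168)), (277, np.int64(166)), (278, np.int64(188)), (279, np.int64(200)), (280, np.int64(202)), (281, np.int64(205)), (282, np.int64(193)), (283, np.int64(172)), (284, np.int64(142)), (285, np.int64(134)), (286, np.int64(129)), (287, np.int64(132)), (288, np.int64(130)), (289, np.int64(136)), (290, np.int64(137)), (291, np.int64(138))]
[(345, np.int64(137)), (346, np.int64(154)), (347, np.int64(187)), (348, np.int64(203)), (349, np.int64(201)), (350, np.int64(200)), (351, np.int64(198)), (352, np.int64(173)), (353, np.int64(164)), (354, np.int64(169)), (355, np.int64(173)), (356, np.int64(177)), (357, np.int64(177)), (358, np.int64(176)), (359, np.int64(178)), (360, np.int64(179)), (361, np.int64(183)), (362, np.int64(195)), (363, np.int64(200)), (364, np.int64(200)), (365, np.int64(201)), (366, np.int64(200)), (367, np.int64(188)), (368, np.int64(169)), (369, np.int64(158)), (370, np.int64(173)), (371, np.int64(181)), (372, np.int64(184)), (373, np.int64(185)), (374, np.int64(184)), (375, np.int64(188))]
```

Emit:
arm_command(series="0 0 -10 0 32; 0 0 -15 0 32; -8 0 0 0 32; 0 0 0 0 32; 0 0 0 0 32; 0 0 0 0 32; 0 0 0 0 32; 0 0 0 0 32")

```text
time_s: 11.07
tool_pos: [0.5558, -0.061, 0.0529]
tool_rot: [-180.0, -0.1, 174.5]
force: [-0.4, 0.1, -0.1]
grip_width: 0.0455
grasp_force: 0.0
```

Emit:
arm_command(series="0 0 -3 0 32; 0 0 0 0 32; 0 0 0 0 32; 0 0 0 0 32; 0 0 0 0 32; 0 0 0 0 32; 0 0 0 0 32")

```text
time_s: 11.65
tool_pos: [0.5564, -0.0609, 0.0565]
tool_rot: [180.0, 0.0, 174.5]
force: [0.7, -0.1, 0.5]
grip_width: 0.0755
grasp_force: 0.0
```

Emit:
arm_command(series="0 0 10 0 32; 0 0 10 0 32; 0 0 4 0 32; 0 0 1.5 0 32; 0 0 1 0 32; 0 0 0.8 0 32; 0 0 0 0 32")

```text
time_s: 12.23
tool_pos: [0.5566, -0.061, 0.0292]
tool_rot: [-180.0, 0.0, 174.5]
force: [-0.7, 0.1, -0.0]
grip_width: 0.0761
grasp_force: 0.0
```

Emit:
arm_command(series="0 0 0.5 0 32; 0 0 0.5 0 32; 0 0 0 0 32")

```text
time_s: 12.48
tool_pos: [0.5567, -0.0609, 0.0285]
tool_rot: [180.0, 0.0, 174.5]
force: [0.4, -0.3, 0.4]
grip_width: 0.0757
grasp_force: 0.3
```

Emit:
arm_command(series="0 0 0 0 50; 0 0 0 0 70; 0 0 0 0 90; 0 0 0 0 90; 0 0 0 0 90; 0 0 0 0 90", squeeze=35)

```text
time_s: 12.98
tool_pos: [0.5572, -0.0621, 0.0302]
tool_rot: [-180.0, 0.1, 174.5]
force: [-4.2, -2.1, 13.1]
grip_width: 0.0572
grasp_force: 6.3
```

Emit:
arm_command(series="1 0 0 0 90; 1 0 0 0 90")

```text
time_s: 13.15
tool_pos: [0.557, -0.0618, 0.0303]
tool_rot: [-180.0, 0.3, 174.5]
force: [2.3, -2.4, 7.2]
grip_width: 0.0566
grasp_force: 3.2
```

Emit:
arm_command(series="0.5 0 0.5 0 90; 1 0 0.3 0 90")

```text
time_s: 13.32
tool_pos: [0.557, -0.0618, 0.0303]
tool_rot: [-180.0, 0.5, 174.5]
force: [3.4, -1.5, 9.2]
grip_width: 0.0562
grasp_force: 4.7
```

Emit:
arm_command(series="0 0 0.6 0 90; 1 0 0.3 0 90; 1 0 0 0 90")

```text
time_s: 13.57
tool_pos: [0.5568, -0.0617, 0.0302]
tool_rot: [180.0, 0.7, 174.5]
force: [6.8, -2.2, 9.4]
grip_width: 0.0564
grasp_force: 4.4
```

Emit:
arm_command(series="1 0 0.3 0 90; 1 0 0.3 0 90; 1 0 0.2 0 90")

```text
time_s: 13.82
tool_pos: [0.5558, -0.0614, 0.0301]
tool_rot: [180.0, 0.9, 174.5]
force: [9.1, -1.0, 10.1]
grip_width: 0.0567
grasp_force: 5.2
```

Emit:
arm_command(series="1.5 0 0.2 0 90; 1.5 0 0.2 0 90; 1.5 0 0.2 0 90; 1.5 0 0.2 0 90; 1.5 0 0.2 0 90")

```text
time_s: 14.23
tool_pos: [0.5464, -0.0598, 0.028]
tool_rot: [180.0, 0.7, 174.6]
force: [6.7, -0.1, 10.0]
grip_width: 0.0564
grasp_force: 4.5
```

```bash
python3 - <<'E'
from h import *
im=cams.read_camera('scene'); cv2.imwrite('pics/s3.png',im); a=cv2.imread('pics/scene0.png')
# tab tracking by template
def track(im):
    t=a[244:264,254:272]; r=cv2.matchTemplate(im[225:275,235:330],t,cv2.TM_CCOEFF_NORMED); _,v,_,l=cv2.minMaxLoc(r); return v,l[0]+235-254,l[1]+225-244
print(track(im))
E
```

```text
(0.9975020289421082, 0, 0)
```

Emit:
arm_command(series="0 0 -10 0 123; 0 0 -30 0 123; 0 0 -40 0 123; 0 0 -40 0 123; 0 0 -40 0 123; 0 0 -40 0 123; 0 0 -40 0 123; 0 0 -40 0 123; 0 0 -30 0 123; -30 0 -10 0 123; -40 0 0 0 123; -40 0 0 0 123; -40 0 0 0 123; -40 0 0 0 123; -40 0 0 0 123; -40 0 0 0 123; 0 0 0 0 123", squeeze=15)

```text
time_s: 15.7
tool_pos: [0.8118, -0.0841, 0.3323]
tool_rot: [-179.8, -0.6, 174.6]
force: [-0.0, 1.0, -6.0]
grip_width: 0.0452
grasp_force: 0.0
```

```bash
python3 -c "
from h import *
print(telemetry.get_obs()['qpos'])"
```

```text
[ -7.86141297  44.96998656  34.01263429  36.08108919 -23.63997561
 103.64670283  96.62962827]
```

Emit:
arm_command(series="-20 0 0 0 123; -20 0 0 0 123; -20 0 0 0 123; -20 0 0 0 123; -20 0 0 0 123; -20 0 0 0 123; 0 0 0 0 123")

```text
time_s: 16.28
tool_pos: [0.8722, -0.1014, 0.338]
tool_rot: [-179.8, 1.5, 173.2]
force: [-0.2, -1.7, 0.2]
grip_width: 0.0452
grasp_force: 0.0
```

```bash
python3 -c "
from h import *
print(telemetry.get_obs()['qpos'],tool().round(3))"
```

```text
[  3.22870409  61.87626667  63.33637951   3.71805216 -61.46313661
 114.85701386  90.22881658] [[-0.993  0.118  0.026  0.872]
 [ 0.118  0.993 -0.006 -0.101]
 [-0.027 -0.003 -1.     0.338]
 [ 0.     0.     0.     1.   ]]
```

Emit:
arm_command(series="-40 0 0 0 123; -40 0 0 0 123; -40 0 0 0 123; -40 0 0 0 123; -40 0 0 0 123; -40 0 0 0 123; -40 0 0 0 123; -40 0 0 0 123")

```text
time_s: 16.95
tool_pos: [0.9835, -0.109, 0.2819]
tool_rot: [179.4, 14.0, 173.4]
force: [0.4, 0.5, 0.5]
grip_width: 0.0448
grasp_force: 0.0
```

```bash
python3 -c "
from h import *
print(telemetry.get_obs()['qpos'],tool().round(3))"
```

```text
[  3.4436589   66.42581773  67.43626214   3.43528344 -66.73186242
  98.20019099  90.18987322] [[-0.964  0.112  0.242  0.984]
 [ 0.111  0.994 -0.018 -0.109]
 [-0.242  0.009 -0.97   0.282]
 [ 0.     0.     0.     1.   ]]
```

Emit:
arm_command(series="-38 0 -12 0 123; -38 0 -12 0 123; -38 0 -12 0 123; -38 0 -12 0 123; -38 0 -12 0 123; -38 0 -12 0 123; -38 0 -12 0 123")

```text
time_s: 17.53
tool_pos: [1.0262, -0.1153, 0.3635]
tool_rot: [179.5, 25.6, 173.4]
force: [0.5, 0.2, -0.2]
grip_width: 0.0444
grasp_force: 0.0
```

```bash
python3 -c "
from h import *
print(telemetry.get_obs()['qpos'],tool().round(3))"
```

```text
[  3.45566652  62.85161757  69.25076081   3.32371874 -68.31594369
  90.37029286  90.23925578] [[-0.896  0.112  0.43   1.026]
 [ 0.104  0.994 -0.041 -0.115]
 [-0.431  0.008 -0.902  0.364]
 [ 0.     0.     0.     1.   ]]
```

Tilt is building up as hoped (25.6°). A few more rows to about 35°.

Emit:
arm_command(series="-38 0 -12 0 123; -38 0 -12 0 123; -38 0 -12 0 123; -38 0 -12 0 123; -38 0 -12 0 123; -38 0 -12 0 123")

```text
time_s: 18.03
tool_pos: [1.0438, -0.1182, 0.4557]
tool_rot: [179.4, 35.0, 173.3]
force: [-0.2, -0.1, -0.6]
grip_width: 0.0451
grasp_force: 0.0
```

```bash
python3 -c "
from h import *
print(telemetry.get_obs()['qpos'],tool().round(3))"
```

```text
[  3.38540394  58.73148757  69.62279019   3.32919765 -68.49227707
  85.09391412  90.26142141] [[-0.814  0.112  0.57   1.044]
 [ 0.096  0.994 -0.058 -0.118]
 [-0.573  0.008 -0.819  0.456]
 [ 0.     0.     0.     1.   ]]
```

Emit:
arm_command(series="16 0 -11 0 123; 33 -0.7 -23 0 123; 33 -0.7 -23 0 123; 33 -0.7 -23 0 123; 33 -0.7 -23 0 123; 33 -0.7 -23 0 123; 33 -0.7 -23 0 123; 0 0 0 0 123")

```text
time_s: 18.7
tool_pos: [0.8319, -0.0981, 0.4663]
tool_rot: [178.7, 35.7, 172.4]
force: [1.1, -2.3, 0.0]
grip_width: 0.0448
grasp_force: 0.0
```

```bash
python3 -c "
from h import *
print(telemetry.get_obs()['qpos'],tool().round(3))"
```

```text
[-42.69094649  24.33339337  70.32001444  70.88914257 -33.57194299
  65.36861406 105.99636638] [[-0.805  0.12   0.581  0.832]
 [ 0.108  0.993 -0.056 -0.098]
 [-0.584  0.018 -0.812  0.466]
 [ 0.     0.     0.     1.   ]]
```

```bash
cat >> h.py <<'E'
F0=np.array([.6127,-.0662,-.0955])
def go(P,m=40):
    T=tool(); w=FW(F0,np.array(P)/1e3)[0]; d=T[:3,:3].T@(w-T[:3,3])*1e3; n=int(np.ceil(np.linalg.norm(d)/m))
    yf=np.array([-np.sin(F0[2]),np.cos(F0[2]),0]); b=T[:3,:3].T@yf
    p=T[:3,3]-[F0[0],F0[1],0]; c,s=np.cos(F0[2]),np.sin(F0[2])
    o=telemetry.get_obs()
    print('fix pos',(1e3*np.array([c*p[0]+s*p[1],-s*p[0]+c*p[1],p[2]])).round(1),'n',n,'total',d.round(1),'per row',(d/n).round(1),'turn',round(float(np.arctan2(-b[0],b[1])),3),'tilt',o['tool_rot'].round(1),'q',o['qpos'].round(1))
E
python3 -c "
from h import *
go((-69,0,210)); go((-69,0,400))"
```

```text
fix pos [221.2 -10.9 466.3] n 10 total [385.4  -0.8  38.6] per row [38.5 -0.1  3.9] turn -0.03 tilt [178.7  35.7 172.4] q [-42.7  24.3  70.3  70.9 -33.6  65.4 106. ]
fix pos [221.2 -10.9 466.3] n 8 total [ 274.5    2.5 -115.7] per row [ 34.3   0.3 -14.5] turn -0.03 tilt [178.7  35.7 172.4] q [-42.7  24.3  70.3  70.9 -33.6  65.4 106. ]
```

Emit:
arm_command(series="38.5 0 4 -0.015 123; 38.5 0 4 -0.015 123; 38.5 0 4 0 123; 38.5 0 4 0 123; 38.5 0 4 0 123; 38.5 0 4 0 123; 38.5 0 4 0 123; 38.5 0 4 0 123; 38.5 0 4 0 123; 0 0 0 0 123; 0 0 0 0 123")

```text
time_s: 19.62
tool_pos: [0.6118, -0.0818, 0.2674]
tool_rot: [-179.5, 35.6, 174.1]
force: [1.2, -1.0, 0.7]
grip_width: 0.0453
grasp_force: 0.0
```

```bash
python3 -c "
from h import *
go((-69,0,210))"
```

```text
fix pos [  0.6 -15.7 267.4] n 3 total [90.1 15.2  5.9] per row [30.   5.1  2. ] turn -0.006 tilt [-179.5   35.6  174.1] q [-39.2 -17.   37.  118.4  21.9  41.2  71.5]
```

Emit:
arm_command(series="20 5 0 0 123; 20 5 0 0 123; 20 5 0 0 123; 15 0 0 0 123; 15 0 0 0 123; 0 0 0 0 123")

```text
time_s: 20.12
tool_pos: [0.5604, -0.0624, 0.2318]
tool_rot: [-179.5, 35.9, 174.3]
force: [-0.8, -0.5, -0.5]
grip_width: 0.0448
grasp_force: 0.0
```

```bash
python3 -c "
from h import *
go((-69,0,210));go((-40,0,169))"
```

```text
fix pos [-52.4  -1.2 231.8] n 1 total [26.3  1.2  7.9] per row [26.3  1.2  7.9] turn -0.004 tilt [-179.5   35.9  174.3] q [  3.1 -17.2  -1.1 126.1   4.2  35.4  83.4]
fix pos [-52.4  -1.2 231.8] n 2 total [26.8  1.8 58.1] per row [13.4  0.9 29.1] turn -0.004 tilt [-179.5   35.9  174.3] q [  3.1 -17.2  -1.1 126.1   4.2  35.4  83.4]
```

Emit:
arm_command(series="8 0.9 10 0 123; 8 0.9 18 0 123; 8 0 18 0 123; 3 0 10 0 123; 0 0 0 0 123; 0 0 0 0 123")

```text
time_s: 20.62
tool_pos: [0.5725, -0.0583, 0.1705]
tool_rot: [-179.6, 35.9, 174.6]
force: [-0.2, -0.8, 0.6]
grip_width: 0.045
grasp_force: 0.0
```

```bash
python3 - <<'E'
from h import *
go((-42,0,168));go((45.5,0,46.5))
T=tool(); im=cams.read_camera('wrist'); cv2.imwrite('pics/w5.png',im)
print(proj('wrist',FW(F0,[(.0275,0,.066),(.0475,0,.066),(.0375,0,.055)]),T).round(1).tolist(),proj('wrist',T[:3,3]-.019*T[:3,2],T))
E
```

```text
fix pos [-40.8   4.  170.5] n 1 total [ 2.5 -4.   1.4] per row [ 2.5 -4.   1.4] turn 0.001 tilt [-179.6   35.9  174.6] q [  2.5 -11.8  -1.  129.5   5.7  26.7  81.7]
fix pos [-40.8   4.  170.5] n 4 total [  2.7  -3.  151.1] per row [ 0.7 -0.7 37.8] turn 0.001 tilt [-179.6   35.9  174.6] q [  2.5 -11.8  -1.  129.5   5.7  26.7  81.7]
[[310.9, 224.1], [311.1, 240.0], [311.2, 222.2]] [[314.67705425 312.23852639]]
```

View pics/w5.png

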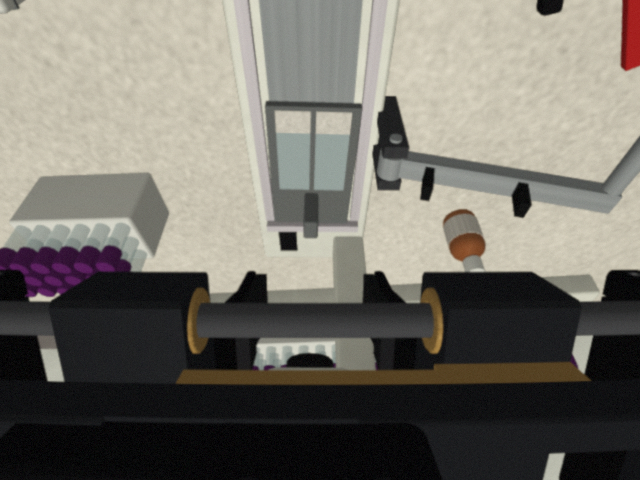

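Emit:
arm_command(series="0.7 -1.5 20 0 123; 0.7 -1.5 35 0 123; 0.7 -0.4 35 0 123; 0.3 0 30 0 123; 0.3 0 20 0 123; 0 0 0 0 123; 0 0 0 0 123")

```text
time_s: 21.25
tool_pos: [0.6507, -0.0713, 0.0548]
tool_rot: [-179.5, 35.8, 174.6]
force: [0.2, 0.1, -0.2]
grip_width: 0.045
grasp_force: 0.0
```

```bash
python3 - <<'E'
from h import *
go((45.5,0,46.5)); print(telemetry.get_obs()['force'])
E
```

```text
fix pos [38.3 -1.5 54.8] n 1 total [-1.   1.5 10.9] per row [-1.   1.5 10.9] turn 0.001 tilt [-179.5   35.8  174.6] q [  2.6   8.7   0.2 125.6  11.6  10.2  76.4]
[ 0.19830528  0.09337309 -0.21128738]
```

Emit:
arm_command(series="-0.5 0.7 6 0 123; -0.5 0.8 5 0 123; 0 0 0 0 123; 0 0 0 0 180; 0 0 0 0 255; 0 0 0 0 255; 0 0 0 0 255; 0 0 0 0 255; 0 0 0 0 255", squeeze=12)

```text
time_s: 22.0
tool_pos: [0.6576, -0.0708, 0.0465]
tool_rot: [-179.6, 35.9, 174.5]
force: [0.7, 1.7, 3.0]
grip_width: 0.0127
grasp_force: 0.7
```

```bash
python3 - <<'E'
from h import *
go((45.5,0,46.5)); print(telemetry.get_obs()['force']); go((25,0,46.5))
E
```

```text
fix pos [45.2 -0.3 46.5] n 1 total [-0.2  0.3  0.2] per row [-0.2  0.3  0.2] turn -0.001 tilt [-179.6   35.9  174.5] q [  1.9  10.3   0.8 125.   12.5   9.1  75.3]
[0.70930785 1.65867461 3.00737996]
fix pos [45.2 -0.3 46.5] n 1 total [ 16.4   0.2 -11.8] per row [ 16.4   0.2 -11.8] turn -0.001 tilt [-179.6   35.9  174.5] q [  1.9  10.3   0.8 125.   12.5   9.1  75.3]
```

Emit:
arm_command(series="0 0 0 0 255; 1.6 0 -1.2 0 255; 4.1 0 -2.9 0 255; 4.1 0 -2.9 0 255; 4.1 0 -2.9 0 255; 4.1 0 -2.9 0 255")

```text
time_s: 22.5
tool_pos: [0.6353, -0.0694, 0.0465]
tool_rot: [-179.5, 35.9, 174.5]
force: [3.9, -0.0, 2.2]
grip_width: 0.012
grasp_force: 11.9
```

```bash
python3 - <<'E'
from h import *
go((5,0,46.5)); print(telemetry.get_obs()['force'])
im=cams.read_camera('scene');a=cv2.imread('pics/scene0.png')
t=a[250:262,256:270]; r=cv2.matchTemplate(im[225:275,235:330],t,cv2.TM_CCOEFF_NORMED); print(cv2.minMaxLoc(r))
E
```

```text
fix pos [22.8 -1.  46.5] n 1 total [ 14.4   0.9 -10.4] per row [ 14.4   0.9 -10.4] turn -0.001 tilt [-179.5   35.9  174.5] q [  1.    7.9   1.6 127.9  13.5   8.6  74.2]
[ 3.89899867e+00 -3.88630518e-04  2.15307848e+00]
(-0.7530884146690369, 0.7631531357765198, (43, 37), (2, 35))
```

Emit:
arm_command(series="4.1 0.2 -2.9 0 255; 5.7 0.2 -4.1 0 255; 5.7 0.2 -4.1 0 255; 5.7 0.2 -4.1 0 255; 5.7 0 -4.1 0 255; 5.7 0 -4.1 0 255")

```text
time_s: 23.05
tool_pos: [0.5953, -0.064, 0.0464]
tool_rot: [-179.5, 35.9, 174.5]
force: [4.0, 0.3, 3.5]
grip_width: 0.012
grasp_force: 12.0
```

```bash
python3 - <<'E'
from h import *
go((-25,0,46.5)); print(telemetry.get_obs()['force'])
E
```

```text
fix pos [-17.5   0.6  46.4] n 1 total [ 6.  -0.6 -4.4] per row [ 6.  -0.6 -4.4] turn -0.001 tilt [-179.5   35.9  174.5] q [ -1.    3.3   3.1 133.1  16.5   8.1  70.8]
[4.03900255 0.33471745 3.51959398]
```

Emit:
arm_command(series="5.7 -0.1 -4.1 0 255; 5.7 -0.1 -4.1 0 255; 5.7 0 -4.1 0 255; 5.7 0 -4.1 0 255; 5.7 0 -4.1 0 255")

```text
time_s: 23.47
tool_pos: [0.5605, -0.0606, 0.0464]
tool_rot: [-179.5, 35.9, 174.5]
force: [3.1, 0.2, 5.7]
grip_width: 0.0121
grasp_force: 12.0
```

```bash
python3 - <<'E'
from h import *
go((-60,0,46.5)); print(telemetry.get_obs()['force'])
E
```

```text
fix pos [-52.5   0.6  46.4] n 1 total [ 6.  -0.7 -4.5] per row [ 6.  -0.7 -4.5] turn -0.0 tilt [-179.5   35.9  174.5] q [ -1.5  -0.9   3.2 137.4  19.6   8.2  67.6]
[3.14790612 0.16326519 5.66870039]
```

Emit:
arm_command(series="4.1 -0.2 -2.9 0 255; 4.1 -0.2 -2.9 0 255; 0 0 0 0 255; 0 0 0 0 123; 0 0 0 0 123; 0 0 0 0 123; 0 0 0 0 123; 0 0 0 0 123")

```text
time_s: 24.13
tool_pos: [0.5491, -0.0602, 0.0443]
tool_rot: [-179.5, 35.6, 174.5]
force: [0.0, 0.2, -0.1]
grip_width: 0.0376
grasp_force: 0.0
```

```bash
python3 - <<'E'
from h import *
go((-62,0,146.5)); print(telemetry.get_obs()['force'])
E
```

```text
fix pos [-63.9  -0.1  44.3] n 3 total [-61.1  -0.6 -82. ] per row [-20.4  -0.2 -27.3] turn -0.0 tilt [-179.5   35.6  174.5] q [ -1.2  -2.    2.9 138.7  20.    8.3  67.1]
[ 0.03947523  0.22800272 -0.0514932 ]
```

Emit:
arm_command(series="-15 0 -20 0 123; -20 0 -27 0 123; -20 0 -27 0 123; -12 0 -17 0 123; 0 0 0 0 123; 20 0 -14 0 123; 20 0 -14 0 123; 20 0 -14 0 123; 20 0 -14 0 123; 20 0 -14 0 123; 20 0 -14 0 123")

```text
time_s: 25.05
tool_pos: [0.4899, -0.0535, 0.107]
tool_rot: [-179.6, 33.3, 174.5]
force: [-26.9, 1.6, -21.6]
grip_width: 0.0451
grasp_force: 0.0
```

```bash
python3 - <<'E'
from h import *
go((-80,0,150)); print(telemetry.get_obs()['force'])
E
```

```text
fix pos [-123.4    1.   107. ] n 2 total [-59.9  -1.  -12.1] per row [-30.   -0.5  -6. ] turn -0.001 tilt [-179.6   33.3  174.5] q [ 12.6 -17.2 -10.3 140.3  -1.6  23.3  87.4]
[-26.92858044   1.62093    -21.59539329]
```

Emit:
arm_command(series="-10 0 0 0 123; -15 0 -3 0 123; 0 0 0 0 123")

```text
time_s: 25.3
tool_pos: [0.5135, -0.0549, 0.1276]
tool_rot: [-179.6, 33.8, 174.5]
force: [0.7, -0.7, 1.5]
grip_width: 0.0453
grasp_force: 0.0
```

```bash
python3 - <<'E'
from h import *
go((-80,0,150)); print(telemetry.get_obs()['force'])
E
```

```text
fix pos [-99.9   1.8 127.6] n 1 total [-29.   -1.8  -7.5] per row [-29.   -1.8  -7.5] turn 0.0 tilt [-179.6   33.8  174.5] q [ 12.9 -15.7 -10.4 136.8  -1.2  24.9  87.4]
[ 0.68125929 -0.70651474  1.53604518]
```

Emit:
arm_command(series="-22 -1 -33 0 123; -22 -1 -33 0 123; -22 0 -33 0 123; 0 0 0 0 123; 22 0 -14 0 123; 22 0 -14 0 123; 22 0 -14 0 123; 22 0 -14 0 123")

```text
time_s: 25.97
tool_pos: [0.5128, -0.0554, 0.1879]
tool_rot: [-179.5, 28.3, 174.2]
force: [0.7, 0.3, 0.3]
grip_width: 0.0451
grasp_force: 0.0
```

```bash
python3 - <<'E'
from h import *
go((-80,0,150)); print(telemetry.get_obs()['force'])
E
```

```text
fix pos [-100.5    1.3  187.9] n 2 total [-0.1 -0.8 43.1] per row [-0.1 -0.4 21.5] turn -0.005 tilt [-179.5   28.3  174.2] q [ 21.6 -17.2 -17.  127.7  -5.6  40.6  91.5]
[0.66483163 0.34143837 0.27608649]
```

Emit:
arm_command(series="18 0 -22 0 123; 18 0 -22 0 123; 18 0 -20 0 123; 20 0 -18 0 123; 20 0 -16 0 123; 20 0 -14 0 123; 20 0 -12 0 123; 20 0 -12 0 123")

```text
time_s: 26.63
tool_pos: [0.4523, -0.0281, 0.1485]
tool_rot: [-179.0, 18.9, 174.5]
force: [0.1, -0.2, -0.4]
grip_width: 0.0453
grasp_force: 0.0
```

```bash
python3 - <<'E'
from h import *
go((-80,0,150)); print(telemetry.get_obs()['force'])
E
```

```text
fix pos [-163.3   22.6  148.5] n 3 total [-79.3 -22.2  25.9] per row [-26.4  -7.4   8.6] turn 0.0 tilt [-179.    18.9  174.5] q [ 14.4 -17.2 -14.5 129.7  -1.9  48.3  85.2]
[ 0.07252268 -0.24789323 -0.36797728]
```

Emit:
arm_command(series="-20 -6 0 0 123; -30 -8 8 0 123; -30 -8 8 0 123; 0 0 8 0 123; 0 0 0 0 123")

```text
time_s: 27.05
tool_pos: [0.5337, -0.0594, 0.1511]
tool_rot: [-179.0, 18.8, 174.4]
force: [-1.1, 0.2, 0.1]
grip_width: 0.0447
grasp_force: 0.0
```

```bash
python3 - <<'E'
from h import *
go((-67,0,100)); go((-67,0,45))
T=tool(); im=cams.read_camera('wrist'); cv2.imwrite('pics/w6.png',im)
print(proj('wrist',FW(F0,[(-.0815,0,.066),(-.0615,0,.066),(-.1615,0.015,.030)]),T).round(1).tolist())
E
```

```text
fix pos [-79.3  -0.7 151.1] n 2 total [ 4.9  1.6 52.3] per row [ 2.4  0.8 26.1] turn -0.002 tilt [-179.    18.8  174.4] q [ 16.1  -5.6 -13.3 120.3   0.8  46.5  86.5]
fix pos [-79.3  -0.7 151.1] n 3 total [ 22.6   2.5 104.3] per row [ 7.5  0.8 34.8] turn -0.002 tilt [-179.    18.8  174.4] q [ 16.1  -5.6 -13.3 120.3   0.8  46.5  86.5]
[[317.9, 203.6], [318.0, 229.3], [342.1, 63.3]]
```

View pics/w6.png

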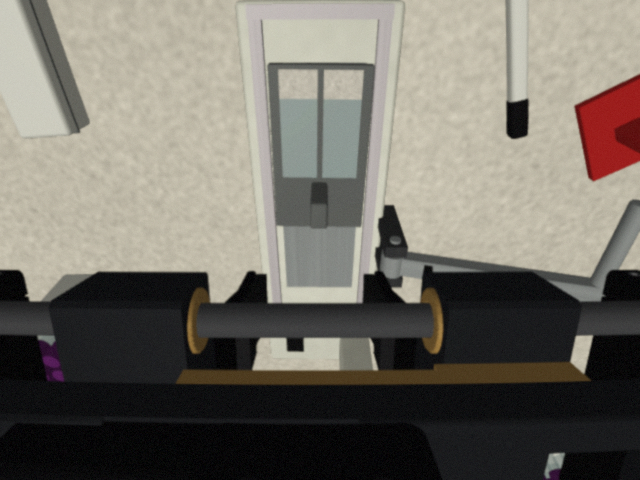

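Emit:
arm_command(series="8 0.9 35 0 123; 8 0.9 35 0 123; 6.6 0.7 24 0 123; 0 0 10 0 123; 0 0 0 0 123; 0 0 0 0 180; 0 0 0 0 255; 0 0 0 0 255; 0 0 0 0 255; 0 0 0 0 255; 0 0 0 0 255")

```text
time_s: 28.02
tool_pos: [0.5467, -0.0606, 0.0481]
tool_rot: [-179.0, 19.1, 174.4]
force: [-0.0, 2.3, 1.3]
grip_width: 0.0129
grasp_force: 1.2
```

```bash
python3 - <<'E'
from h import *
go((-90.5,0,45)); print(telemetry.get_obs()['force'])
E
```

```text
fix pos [-66.3  -0.7  48.1] n 1 total [23.9  0.6 -5. ] per row [23.9  0.6 -5. ] turn -0.002 tilt [-179.    19.1  174.4] q [ 15.7   3.9 -13.9 124.7   5.8  32.6  81.8]
[-0.00267052  2.31870654  1.31281186]
```

Emit:
arm_command(series="0 0 0 0 255; 2.8 0 -1 0 255; 3.8 0 -1.3 0 255; 3.8 0 -1.3 0 255; 3.8 0.2 -1.3 0 255; 3.8 0.2 -1.3 0 255; 0 0 0 0 255")

```text
time_s: 28.6
tool_pos: [0.5273, -0.0583, 0.048]
tool_rot: [-179.0, 19.1, 174.4]
force: [-1.5, 0.8, 6.4]
grip_width: 0.012
grasp_force: 12.0
```

```bash
python3 - <<'E'
from h import *
go((-90.5,0,48)); print(telemetry.get_obs()['force'])
E
```

```text
fix pos [-85.7  -0.2  48. ] n 1 total [ 4.5  0.2 -1.6] per row [ 4.5  0.2 -1.6] turn -0.002 tilt [-179.    19.1  174.4] q [ 15.9   1.6 -14.1 127.2   4.9  32.4  82.3]
[-1.45306273  0.7750731   6.43595157]
```

Emit:
arm_command(series="1.9 0 -0.7 0 255; 1.9 0 -0.7 0 255; 0 0 0 0 255")

```text
time_s: 28.85
tool_pos: [0.5237, -0.0578, 0.048]
tool_rot: [-179.0, 19.1, 174.4]
force: [1.3, 0.0, 7.3]
grip_width: 0.0121
grasp_force: 12.0
```

Emit:
arm_command(series="1 0 -0.3 0 255; 1 0 -0.3 0 255; 1 0 -0.3 0 255; 0 0 0 0 255")

```text
time_s: 29.18
tool_pos: [0.522, -0.0571, 0.0483]
tool_rot: [-179.0, 19.2, 174.4]
force: [7.8, -0.3, 1.6]
grip_width: 0.0121
grasp_force: 12.0
```

Emit:
arm_command(series="-1 0 0.3 0 123; 0 0 0 0 123; 0 0 0 0 123; 0 0 0 0 123; 0 0 0 0 123; -8 0 -24 0 123; -12 0 -36 0 123; -12 0 -36 0 123; 0 0 0 0 123")

```text
time_s: 29.93
tool_pos: [0.5252, -0.0559, 0.1568]
tool_rot: [-178.9, 19.7, 174.4]
force: [0.7, 0.4, 0.5]
grip_width: 0.0447
grasp_force: 0.0
```

```bash
python3 - <<'E'
from h import *
T=tool(); im=cams.read_camera('wrist'); cv2.imwrite('pics/w7.png',im)
g=cv2.cvtColor(im,6).astype(int)
print([(x,proj('wrist',FW(F0,[(x,0.015,.030)]),T).round(1).tolist()[0]) for x in (-.185,-.18,-.175)])
go((-69,193,150)); print([int(v) for v in g[10:110:2,325:340].mean(1)])
E
```

```text
[(-0.185, [338.6, 32.9]), (-0.18, [338.4, 41.8]), (-0.175, [338.2, 50.6])]
fix pos [-89.9   1.7 153.3] n 5 total [-18.2 191.5   6.5] per row [-3.6 38.3  1.3] turn -0.002 tilt [-178.9   19.5  174.4] q [ 16.3  -7.6 -13.7 121.9   0.4  46.1  86.4]
[158, 140, 172, 151, 180, 183, 182, 182, 182, 182, 174, 95, 95, 108, 172, 183, 183, 183, 185, 185, 183, 186, 185, 183, 183, 184, 184, 183, 183, 170, 151, 151, 150, 149, 150, 149, 149, 149, 149, 149, 149, 149, 148, 148, 148, 148, 148, 148, 148, 147]
```

Emit:
arm_command(series="-3 20 1 0 123; -3.6 38 1 0 123; -3.6 38 1 0 123; -3.6 38 1 0 123; -3.6 38 1 0 123; 0 19 1 0 123; 0 0 0 0 123; 0 0 0 0 123")

```text
time_s: 30.65
tool_pos: [0.5572, 0.1333, 0.1434]
tool_rot: [-178.9, 18.8, 174.6]
force: [-0.2, -0.6, -0.4]
grip_width: 0.045
grasp_force: 0.0
```

```bash
python3 - <<'E'
from h import *
T=tool(); im=cams.read_camera('wrist')
P=FW(F0,[(-.095,.193,.096),(-.07,.193,.096)]); q=proj('wrist',P,T).round(1); print(q)
go((-69,193,72)); 
g=cv2.cvtColor(im,6).astype(int)
for r in (200,220,240,260): print(r,' '.join(map(str,g[r,250:380:3])))
cv2.imwrite('pics/w8.png',im)
E
```

```text
[[315.6 206.4]
 [315.8 244.2]]
fix pos [-73.9 191.5 143.5] n 2 total [18.5  2.8 69.2] per row [ 9.2  1.4 34.6] turn -0.002 tilt [-178.9   18.8  174.4] q [  6.4   1.4 -28.6 114.7  13.8  48.6  54.4]
200 196 200 200 198 201 199 199 202 206 211 203 194 193 196 201 197 193 189 187 140 77 78 78 83 77 82 190 197 195 200 196 188 184 193 189 190 195 196 196 191 192 192 192 197
220 197 195 193 191 195 191 193 191 198 196 193 195 203 202 202 204 198 196 196 147 134 148 144 138 129 104 191 199 199 191 197 189 192 189 197 194 191 199 197 193 191 196 198 189
240 195 201 201 197 199 202 202 197 198 200 202 199 199 196 198 197 194 196 194 153 134 146 144 137 128 101 194 192 193 194 191 189 198 200 197 194 195 192 198 199 197 195 193 200
260 202 199 196 191 197 203 193 193 192 193 195 192 187 188 192 200 195 200 198 165 136 140 142 135 120 108 198 192 186 186 188 185 191 196 193 194 192 194 195 198 188 191 200 197
```

View pics/w8.png

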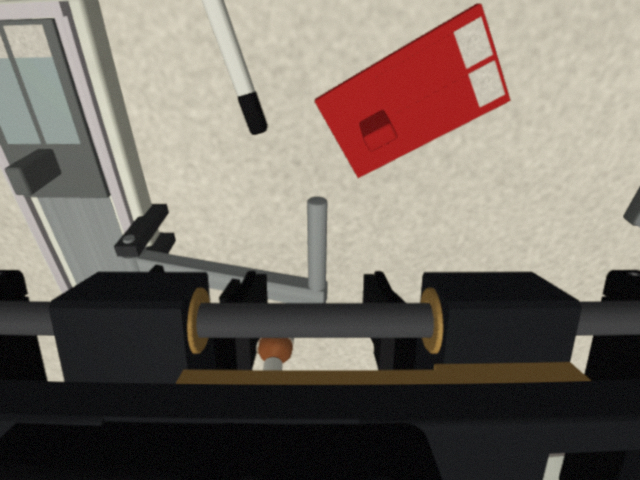

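Emit:
arm_command(series="8 1 20 0 123; 7 1 25 0 123; 3.5 0.5 24 0 123; 0 0 0 0 123; 0 0 0 0 180; 0 0 0 0 255; 0 0 0 0 255; 0 0 0 0 255; 0 0 0 0 255; 0 0 0 0 255", squeeze=15)

```text
time_s: 31.53
tool_pos: [0.564, 0.1332, 0.0748]
tool_rot: [-179.0, 19.1, 174.4]
force: [-0.2, -0.3, 0.3]
grip_width: 0.0131
grasp_force: 0.5
```

```bash
python3 - <<'E'
from h import *
go((-69,193,72)); o=telemetry.get_obs(); print(o['force'],o['grip_width'])
T=tool(); g0=T[:3,3]
t=np.linspace(2.9,0.02,41); y=-141*np.cos(t); z=141*np.sin(t)
yf=np.array([-np.sin(F0[2]),np.cos(F0[2]),0])
D=np.outer(y-y[0],yf); D[:,2]=z-z[0]
d=(D@T[:3,:3]*1e3).round(1)
r=["%.1f %.1f %.1f 0 255"%tuple(v) for v in np.diff(d,axis=0)]
for i in (0,14,27): print("; ".join(r[i:i+(14 if i==0 else 13)]))
E
```

```text
fix pos [-67.5 193.8  74.8] n 1 total [ 2.3 -0.8  2.2] per row [ 2.3 -0.8  2.2] turn -0.002 tilt [-179.    19.1  174.4] q [  5.2   7.3 -28.5 118.   20.6  40.8  47.7]
[-0.23263449 -0.31088978  0.28572212] 0.01309182866550232
-3195.6 -2944.1 -9172.7 0 255; -3123.5 -3635.2 -8947.0 0 255; -3035.2 -4307.5 -8674.8 0 255; -2931.2 -4957.4 -8357.6 0 255; -2812.0 -5581.7 -7997.2 0 255; -2678.3 -6177.0 -7595.4 0 255; -2530.6 -6740.4 -7154.2 0 255; -2369.9 -7268.8 -6675.8 0 255; -2196.9 -7759.5 -6163.0 0 255; -2012.5 -8210.0 -5618.1 0 255; -1817.6 -8618.1 -5044.3 0 255; -1613.3 -8981.4 -4444.1 0 255; -1400.8 -9298.1 -3821.1 0 255; -1180.8 -9566.8 -3178.1 0 255
-954.9 -9785.9 -2518.8 0 255; -723.9 -9954.1 -1846.4 0 255; -489.2 -10071.0 -1164.4 0 255; -252.0 -10135.5 -476.3 0 255; -13.5 -10147.5 214.1 0 255; 225.2 -10107.0 903.5 0 255; 462.5 -10014.1 1588.2 0 255; 697.7 -9869.3 2264.7 0 255; 929.0 -9673.4 2929.4 0 255; 1155.7 -9427.3 3578.9 0 255; 1376.3 -9132.4 4210.0 0 255; 1589.8 -8790.1 4819.1 0 255; 1795.0 -8402.4 5403.4 0 255
1991.0 -7971.1 5959.6 0 255; 2176.6 -7498.4 6484.9 0 255; 2351.0 -6987.0 6976.7 0 255; 2513.2 -6439.3 7432.2 0 255; 2662.3 -5858.2 7849.3 0 255; 2797.7 -5246.8 8225.8 0 255; 2918.5 -4608.2 8559.5 0 255; 3024.3 -3945.8 8848.9 0 255; 3114.3 -3262.8 9092.5 0 255; 3188.3 -2563.0 9288.9 0 255; 3245.6 -1849.9 9437.3 0 255; 3286.3 -1127.2 9536.7 0 255; 3309.8 -398.6 9586.7 0 255
```

Emit:
arm_command(series="0 0 0 0 255; -3.2 -2.9 -9.2 0 255; -3.1 -3.6 -8.9 0 255; -3.0 -4.3 -8.7 0 255; -2.9 -5.0 -8.4 0 255; -2.8 -5.6 -8.0 0 255; -2.7 -6.2 -7.6 0 255; -2.5 -6.7 -7.2 0 255; -2.4 -7.3 -6.7 0 255; -2.2 -7.8 -6.2 0 255; -2.0 -8.2 -5.6 0 255; -1.8 -8.6 -5.0 0 255; -1.6 -9.0 -4.4 0 255; -1.4 -9.3 -3.8 0 255; -1.2 -9.6 -3.2 0 255")

```text
time_s: 32.78
tool_pos: [0.5553, 0.044, 0.1759]
tool_rot: [-179.1, 19.1, 174.5]
force: [-3.7, 4.9, 5.5]
grip_width: 0.0112
grasp_force: 15.0
```

Emit:
arm_command(series="-1.0 -9.8 -2.5 0 255; -0.7 -10.0 -1.8 0 255; -0.5 -10.1 -1.2 0 255; -0.3 -10.1 -0.5 0 255; 0 -10.1 0.2 0 255; 0.2 -10.1 0.9 0 255; 0.5 -10.0 1.6 0 255; 0.7 -9.9 2.3 0 255; 0.9 -9.7 2.9 0 255; 1.2 -9.4 3.6 0 255; 1.4 -9.1 4.2 0 255; 1.6 -8.8 4.8 0 255; 1.8 -8.4 5.4 0 255")

```text
time_s: 33.87
tool_pos: [0.5423, -0.0848, 0.1547]
tool_rot: [-179.0, 18.9, 174.4]
force: [-1.4, 1.7, 0.4]
grip_width: 0.0113
grasp_force: 15.0
```

```bash
python3 - <<'E'
from h import *
go((-69,-85,40)); o=telemetry.get_obs(); print(o['force'],o['grip_width'])
E
```

```text
fix pos [-68.3 -25.2 154.7] n 4 total [ 37.8 -57.8 109.4] per row [  9.4 -14.5  27.3] turn -0.002 tilt [-179.    18.9  174.4] q [ 1.930e+01 -4.400e+00 -1.330e+01  1.188e+02 -1.000e-01  4.650e+01
  9.020e+01]
[-1.38450941  1.69091829  0.42985322] 0.011258078614055972
```

Emit:
arm_command(series="2.0 -8.0 6.0 0 255; 2.2 -7.5 6.5 0 255; 2.4 -7.0 7.0 0 255; 2.5 -6.4 7.4 0 255; 2.7 -5.9 7.8 0 255; 2.8 -5.2 8.2 0 255; 2.9 -4.6 8.6 0 255; 3.0 -3.9 8.8 0 255; 3.1 -3.3 9.1 0 255; 3.2 -2.6 9.3 0 255; 3.2 -1.8 9.4 0 255; 3.3 -1.1 9.5 0 255; 2.4 -0.3 7 0 255; 0 0 0 0 255")

```text
time_s: 35.03
tool_pos: [0.5365, -0.1438, 0.0443]
tool_rot: [-179.0, 18.9, 174.4]
force: [-2.7, -1.8, -1.1]
grip_width: 0.0117
grasp_force: 15.1
```

```bash
python3 - <<'E'
from h import *
go((-69,-85,38)); o=telemetry.get_obs(); print(o['force'],o['grip_width'])
E
```

```text
fix pos [-68.4 -84.5  44.3] n 1 total [ 2.6 -0.4  5.8] per row [ 2.6 -0.4  5.8] turn -0.002 tilt [-179.    18.9  174.4] q [ 22.4   4.9  -9.4 124.2  -1.1  32.1  98.2]
[-2.68958465 -1.79181892 -1.09066438] 0.011701745912822307
```

Emit:
arm_command(series="0.5 0 1.5 0 255; 0.5 0 1.5 0 255; 0 0 0 0 255; 0 0 0 0 123; 0 0 0 0 123; 0 0 0 0 123; 0 0 0 0 123; 0 0 0 0 123; -4 0 -12 0 123; -10 0 -28 0 123; -12 0 -36 0 123; -12 0 -36 0 123; -12 0 -36 0 123; 0 0 0 0 123")

```text
time_s: 36.2
tool_pos: [0.5416, -0.1416, 0.2091]
tool_rot: [-178.8, 19.9, 174.5]
force: [1.0, -0.9, 1.2]
grip_width: 0.0451
grasp_force: 0.0
```

```bash
python3 - <<'E'
from h import *
go((-69,-85,38))
T=tool(); im=cams.read_camera('wrist'); cv2.imwrite('pics/w9.png',im); g=cv2.cvtColor(im,6).astype(int)
for P in [(-90,-85,56),(-75,-85,62)]:
    u=proj('wrist',FW(F0,np.array(P)/1e3),T)[0]; r,c=int(u[1]),int(u[0]); print(u.round(1),' '.join(map(str,g[r,c-24:c+26:2])))
print('edges carrier',proj('wrist',FW(F0,[(-.185,-.015,.03),(-.18,-.015,.03)]),T).round(1))
u=proj('wrist',FW(F0,[(-.185,-.015,.03)]),T)[0].astype(int); print(u,[int(v) for v in g[max(0,u[1]-16):u[1]+20:2,u[0]-3:u[0]+4].mean(1)])
E
```

```text
fix pos [-63.6 -81.8 209.1] n 5 total [6.330e+01 1.000e-01 1.591e+02] per row [12.7  0.  31.8] turn -0.001 tilt [-178.8   19.9  174.5] q [ 22.8  -6.3  -9.3 114.3  -3.1  52.1  99.1]
[314.4 131.1] 196 194 192 188 189 184 189 192 181 132 124 136 136 132 127 108 105 175 186 186 187 187 190 196 192
[314.4 152.5] 182 189 188 189 190 189 187 193 198 144 123 135 138 131 125 106 106 183 187 189 183 188 193 192 195
edges carrier [[414.8 -14.3]
 [413.9  -6. ]]
[414 -14] [182, 186, 187]
```

```bash
python3 - <<'E'
from h import *
T=tool(); g=cv2.cvtColor(cv2.imread('pics/w9.png'),6).astype(int)
for th in (0,.05,.1): print(th,proj('wrist',FW(F0,[(-.095,.056-.141*np.cos(th),.062+.141*np.sin(th))]),T).round(1))
print([(r,int(g[r,311:318].mean())) for r in range(95,140,2)])
im=cams.read_camera('scene'); d=cv2.absdiff(im,cv2.imread('pics/scene0.png')).max(2)
print('rod diff vs start', d[205:225,265:300].mean(), d[225:245,270:285].mean(), 'carrier tab dark', cv2.cvtColor(im,6)[226:242,296:322:2])
E
```

```text
0 [[313.7 132.3]]
0.05 [[313.7 135.5]]
0.1 [[314.2 138.8]]
[(95, 191), (97, 189), (99, 190), (101, 193), (103, 191), (105, 190), (107, 191), (109, 190), (111, 192), (113, 191), (115, 193), (117, 190), (119, 177), (121, 88), (123, 88), (125, 130), (127, 134), (129, 135), (131, 134), (133, 134), (135, 133), (137, 134), (139, 133)]
rod diff vs start 8.255714285714285 7.553333333333334 carrier tab dark [[148 149 149 147 150 148 148 144 151 143 142 122  94]
 [149 151 148 149 149 150 142 143 141 142 105  94 102]
 [150 151 149 150 150 147 143 106 110 107  86 101 119]
 [148 149 152 151 145 124 105  87  88  87 116 121 124]
 [149 151 150 149 144  98  86  86  79  98 123 124 123]
 [151 146 152 145 142  78  89  75  56 101 124 124 124]
 [144 144 145 143 109  55  73  58  51 102 124 124 123]
 [144 144 118 104  88  51  55  54  52 103 124 124 123]
 [143 125  94  86  86  53  53  53  54 103 123 124 125]
 [123  94  87  86  86  53  52  53  52 102 124 124 100]
 [ 94  87  86  86  86  54  52  50  53 102 124  97 101]
 [ 86  85  85  87  85  51  52  52  53  90  97 103 120]
 [ 86  85  85  86  86  52  51  51  53  75 116 120 124]
 [ 86  87  86  86  87  53  50  53  52  74 123 124 124]
 [ 87  84  85  86  86  51  53  53  59  82 115 123 124]
 [ 59  85  88  87  86  67  52  66  80  86  94 124 123]]
```

```bash
python3 - <<'E'
from h import *
a=cv2.imread('pics/scene0.png'); im=cams.read_camera('scene')
r=cv2.matchTemplate(im[195:245,255:310],a[205:235,265:300],cv2.TM_CCOEFF_NORMED); _,v,_,l=cv2.minMaxLoc(r); print(v,l,'expect (10,10)')
print(proj('scene',FW(F0,[(-.09,-.085,.056),(-.09,-.085,.070)])))
print(proj('scene',FW(F0,[(-.095,0,.066),(-.085,0,.066),(-.105,0,.066)])))
E
```

```text
0.9496806859970093 (10, 11) expect (10,10)
[[290.71599642 213.79407914]
 [290.53849645 209.66149202]]
[[309.55214522 228.9857612 ]
 [306.10150392 230.43781206]
 [312.97873214 227.54383719]]
```

The bar matches its closed view and the tab sits at the predicted final position (about column 309), so I'm handing in.

```bash
python3 -c "
from cell import env
print(env.sign_off())"
```

```text
the job is handed in; nothing more can be done
None
```

The job is handed in, with no verdict returned: the carrier was slid flat against the front stop with the bar swung open, and the bar was then closed again; final camera checks matched both end positions, and the job took about 36 s of the 72 s limit.

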